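Wind the capsule carriage home and hold the sealing lever

ROBOT

A 6-joint arm with a two-finger parallel gripper is mounted at the origin on the work surface. World frame = base frame: x ahead of the robot, y to its left, z up, the work surface at z = 0. Lengths are in mm, angles in rad, forces in N, time in s.
With the tool pointing down it reaches from about 275 to 750 mm from the base axis. Payload 10.2 kg.
Tool frame: the origin (TCP) lies between the finger pads; the fingertips stand 14 mm ahead of it and the grasp point (between the pads) lies 5 mm behind it (tip_reach is the distance from the TCP to the fingertips, in mm); z points along the fingers, y is the line along which they close (so a half turn about z gives the same grasp; the last joint's range is limited). The gripper opens to 85 mm and grips with 20 to 120 N. Pads are 22 mm wide; open, the fingers measure 114 mm over their backs; the gripper's body (76 mm by 85 mm) begins 54 mm behind the grasp point. The pads swing forward as they close: fully open they stand 13 mm farther back than shut.
Start: joints at [-1.482, 0.313, 1.498, -0, 1.331, -0.223], TCP at [161.043, -499.696, 245.294] pointing down, gripper open.
Joint ranges: [-2.94, 2.94], [-0.97, 2.17], [0.19, 2.56], [-1.23, 4.37], [0.02, 3.11], [-2.88, 2.88]. Speed limits (rad/s): [2.39, 2.39, 3.01, 3.14, 3.14, 3.14].

INTERFACE

Orientations are given as a unit quaternion [w, x, y, z].
In Python, from rig import * gives the robot as it stands.
- The arm moves only by the tool arm_command, never from a script. Its argument "steps" is a list that holds one entry, the list of rows, each a list of 7 numbers: the opening, from 0 (shut) to 1 (fully open), then the shift along the tool's x, y, z each as a share of 0.05 m, from -1 to 1, then the turn, a rotation vector about the tool's x, y, z each as a share of 0.15 rad, from -1 to 1. A call has 1 to 8 rows; each row shifts and turns the commanded pose from where the row before left it, along the tool's axes as they then stand; what a row does not reach is not made up. A row lasts 1/8 s, in which the tool goes at most 62.5 mm and 10.7 degrees, less where a joint would pass 70% of its speed; a pose out of reach is approached as far as the arm can. A call with a number of a shift or a turn outside -1 to 1 is refused whole. A call with a gripper value outside its range is refused whole. The fingers move at their own pace and stop on an object; "squeeze" is the grip in N (left out, the last holds). Time passes only in rows, so rows that do not move let the fingers close. It gives the time, the measured TCP pose, the force, the opening and the grip force at its end, in the units of the state.
- sense(): the state, without advancing time (a new reading comes with each control period).
- capture(name): name is "scene" or "top" or "wrist"; returns the picture (480x640x3 uint8, red, green, blue); there is no depth.
- get_calibration(name): a dict with "intrinsics" (3x3 intrinsics, pixels), "rvec" (rotation vector, rad) and "tvec" (3), from world to camera coordinates, as OpenCV has them; the wrist camera has in their place "T_tool_cam" (4x4, takes a point from camera to tool coordinates, whose origin is the TCP and whose axes are the flange's). Camera axes: x right, y down, z forward; pixel columns grow to the right and rows downward; lengths in mm; the calibration is good to about 2 mm. The wrist camera is an equidistant fisheye: a pixel r from the principal point sees the ray r / f radians off the axis. A picture is of the moment at which its call begins: read the wrist's pose just before it. get_calibration takes no time and is no camera call.
- finish_job(): hands the job in; it is judged then, once.
The state is a dict: "time_s": time; "joints": joint angles; "dq": joint speeds; "tau": joint torques, N m; "eef_pos": TCP position; "ee_rot": TCP orientation; "force": force on the tool from outside, world axes, zero at the start; "wrist_torque": the same for the moment, N m; "grip_width": opening from 0.0 (shut) to 1.0 (fully open); "grip_force": force on a finger pad.
Only numpy, scipy, OpenCV 4.12 (cv2) and the standard library are available. Lean on these libraries where they do the work, as an engineer would, in place of code of your own. Each camera call takes 0.05 s, during which the arm holds its last target. There are 200 camera calls.

TASK

On the coffee-capsule sealer, wind the handwheel clockwise until the carriage with the capsule is against its stop under the press. Only then push the spring-loaded press lever down half way, where it lies level, and never down to the bottom, which would crush the capsule. Finish still holding the lever there with the fingers, and leave the other things on the counter where they stand.

Things in the scene. Friction and masses are not known exactly. Their poses are not given: they have to be found in the camera images.
- sealer: Fixed bench capsule sealer. Origin on the counter; x points away from the robot at yaw 0, y is the way the carriage slides. White base plate: x -120..120, y -200..160 mm, top z 30. Handwheel over the -y end. Over the +y end the press: white cheeks and ram guide (x -25..103, y 32..128, top z 210), lever on top, paddle towards -x. Dark stop block at y 110..125, 75 mm high.
- wheel_axis (a point): Point on the handwheel's vertical axis, at sealer (-30, -100, 104) mm: the mid-height of the crank knob's grip. The wheel is a plain aluminium disc of 96 mm diameter, its rim's top at z = 81 mm, hub top at 85 mm.
- crank_knob (a point): Middle of the grip of the crank knob: an upright black cylinder, 18 mm diameter, 48 mm long (z 80 to 128 mm), standing on the wheel 36 mm from its axis; this point is at z 104 mm and goes round with the wheel. Its sleeve spins freely on its pin, so the fingers can hold it at constant orientation and carry it round the circle.
- handwheel (a joint): Handwheel angle, rad: 0 to 6.67, growing clockwise seen from above; 0 has the carriage fully out, 6.67 at the stop. It stays where it is left; it turns with about 2 N at the knob.
- carriage (a joint): Carriage travel along the sealer's +y, m: 0 fully out, 0.080 against the stop. Geared to the wheel: 12 mm per rad (75 mm per turn).
- carriage_end (a point): Top edge, mid-width, of the carriage's leading (+y) face, z = 56 mm. The carriage is an aluminium block 85 x 60 x 20 mm with a round black nest and a capsule lid on it; the face meets the stop block at sealer y = 110 mm.
- press_lever (a joint): Press lever angle, rad: 0 raised (tilted 0.2 above level), 0.20 half way (level), 0.40 at the bottom. Hinge along the sealer's y at sealer (70, 80, 190) mm. Springs back when let go. Push needed at the paddle: about 3.5 N to start, 8 N half way, 13 N at the bottom.
- paddle_top (a point): Middle of the upper face of the flat wooden paddle (45 mm x by 55 mm y by 14 mm) on the lever's end, the place to push; moves with the lever, 130 mm from the hinge towards -x. Its height z: 228 mm raised, 202 mm half way, 176 mm at the bottom.
- capsule_a: Loose aluminium capsule, 37 mm diameter, 29 mm high, standing on the sealer's base plate behind the wheel; origin under its middle. Leave alone.
- capsule_b: Another such capsule beside it on the base plate. Leave alone.
- capsule_c: Another such capsule on the counter in front of the sealer. Leave alone.
- mug: White mug, 80 mm diameter, 90 mm high, right of the sealer; origin under its middle. Leave alone.
- milk_jug: Open steel milk cup, 76 mm diameter, 80 mm high, left of the sealer; origin under its middle. Leave alone.
- sugar_jar: Glass sugar jar with wooden lid, 66 mm diameter, 100 mm high, left of the sealer; origin under its middle. Leave alone.
- spoon: Steel spoon, 150 mm long, lying on the counter right of the sealer. Leave alone.

How it is judged:
By the outcome, as a careful person would: the job done as asked, in the order asked, and still so for the second after the job is handed in, while the arm keeps its last pose, push and grip.
It also fails if it takes over 54 s, if anything falls off the work surface, if the arm or the gripper's body presses on something with over 40 N, if the wrist force passes 120 N, or if a joint passes its speed limit or range.

## Working session

There is one attempt and no reset: what is moved stays moved. The work goes in short steps, Python scripts to look and compute and a tool call to move; the robot and the scene stay as the last step left them, time stands still between calls to the robot, and variables do not carry over. Pictures are saved under pics/ and viewed, at most 10 in all, crops included, and the job is handed in when it is done.

Besides the shell and the picture viewer there is one more tool, called after "Request:" by a JSON object that holds its "op" and its "data", one argument or row to a line. arm_command: Moves the arm, as the interface text tells. Its arguments: {"type":"object","properties":{"steps":{"type":"array"},"squeeze":{"type":"number"}},"required":["steps"]}

```bash
mkdir -p pics; ls; python3 - <<'E'
from rig import *
import cv2
for n in ("scene","top"):
    im=capture(n); cv2.imwrite(f"pics/{n}0.png",im[:,:,::-1])
    c=get_calibration(n); print(n,c)
print(get_calibration("wrist")); print(sense())
E
```

```text
pics
scene {'intrinsics': array([[568.31990438,   0.        , 322.63388456],
       [  0.        , 568.31990438, 245.77496324],
       [  0.        ,   0.        ,   1.        ]]), 'rvec': array([ 1.08651221,  2.64456936, -0.69941303]), 'tvec': array([ 410.18936614, -284.87263993, 1536.19664855])}
top {'intrinsics': array([[619.20914303,   0.        , 308.43511573],
       [  0.        , 619.20914303, 227.36829779],
       [  0.        ,   0.        ,   1.        ]]), 'rvec': array([ 2.13657319, -2.1210898 ,  0.20099524]), 'tvec': array([ -18.38622094,  562.09691379, 1435.91803161])}
{'intrinsics': array([[371.64829954,   0.        , 319.38002528],
       [  0.        , 371.64829954, 238.26835429],
       [  0.        ,   0.        ,   1.        ]]), 'T_tool_cam': array([[-7.25704667e-04, -9.48893602e-01, -3.15595320e-01,
         8.02799378e+01],
       [ 9.99999653e-01, -8.18096340e-04,  1.60274773e-04,
         8.13434254e-01],
       [-4.10271083e-04, -3.15595094e-01,  9.48893866e-01,
        -1.28849043e+02],
       [ 0.00000000e+00,  0.00000000e+00,  0.00000000e+00,
         1.00000000e+00]])}
{'time_s': 0.1, 'joints': array([-1.48237441e+00,  3.13351208e-01,  1.49836077e+00, -6.83476493e-06,
        1.33099011e+00, -2.23422456e-01]), 'dq': array([ 0.00129277, -0.0012193 , -0.00150586,  0.00062042, -0.00062829,
        0.00086996]), 'tau': array([ 3.41167186e-03, -4.12894499e+01, -2.60140300e+01, -1.41422461e-04,
        3.01225082e-03, -6.11635500e-06]), 'eef_pos': array([ 161.03393522, -499.4684687 ,  244.81434354]), 'ee_rot': array([-5.53678010e-04,  9.87868465e-01,  1.55291942e-01,  3.41035655e-05]), 'force': array([-0.03301911,  0.98207568, -0.33806387]), 'wrist_torque': array([ 0.00998982, -0.03244772,  0.04774475]), 'grip_force': 0.0, 'grip_width': 0.9955852830632925}
```

View pics/scene0.png

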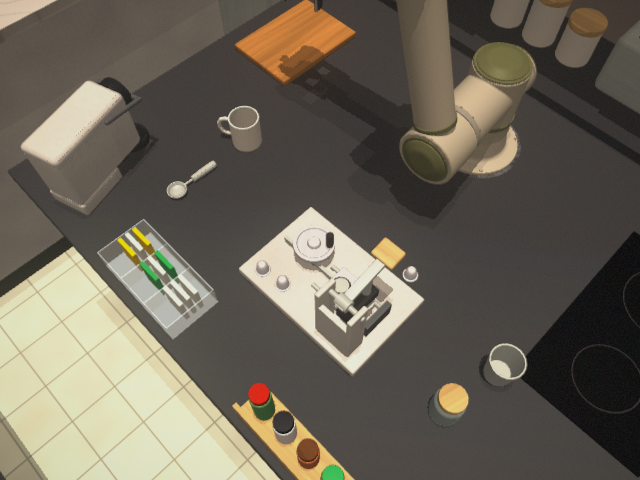

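View pics/top0.png

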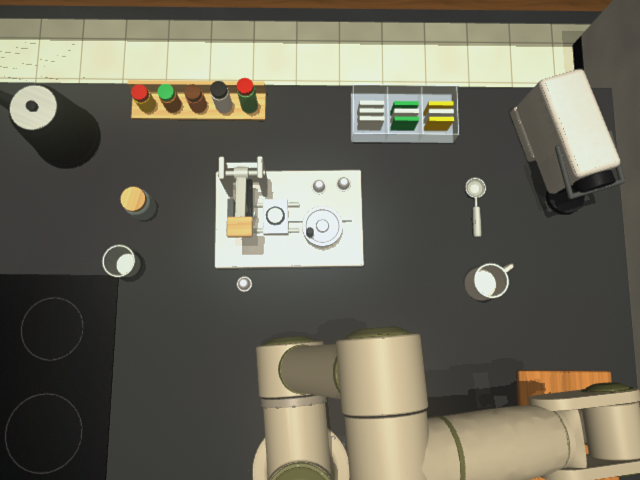

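The scene view shows the paddle at about (388,253), the crank knob at (329,240) and the wheel hub at (314,243). The top view shows the plate spanning (216,170) to (363,267), the paddle at (240,227), the knob at (310,232) and the wheel at (322,227). The carriage is still out.

```bash
cat > h.py <<'E'
import numpy as np, cv2
from rig import *
def ray(n,uv):
    c=get_calibration(n);R=cv2.Rodrigues(np.array(c["rvec"]))[0];C=-R.T@c["tvec"]
    d=R.T@np.linalg.inv(c["intrinsics"])@np.array([*uv,1.]);return C,d/np.linalg.norm(d)
def onz(n,uv,z):
    C,d=ray(n,uv);return C+d*(z-C[2])/d[2]
def tri(*rs):
    A=np.zeros((3,3));b=np.zeros(3)
    for C,d in rs: P=np.eye(3)-np.outer(d,d);A+=P;b+=P@C
    X=np.linalg.solve(A,b);return X,[np.linalg.norm(np.cross(X-C,d)) for C,d in rs]
def proj(n,X):
    c=get_calibration(n);return cv2.projectPoints(np.float64([X]),c["rvec"],c["tvec"],c["intrinsics"],None)[0].ravel()
def blob(m,box):
    x0,y0,x1,y1=box;k=np.zeros_like(m);k[y0:y1,x0:x1]=m[y0:y1,x0:x1]
    n,l,s,c=cv2.connectedComponentsWithStats(k);i=1+np.argmax(s[1:,4]);return c[i],s[i],(l==i).astype(np.uint8)
E
python3 - <<'E'
from h import *
T=cv2.imread("pics/top0.png");S=cv2.imread("pics/scene0.png")
hs=lambda i:cv2.cvtColor(i,cv2.COLOR_BGR2HSV)
wood=lambda i:cv2.inRange(hs(i),(8,80,100),(28,255,255))
dark=lambda i:cv2.inRange(hs(i),(0,0,0),(179,255,60))
pt=blob(wood(T),(220,205,260,245));ps=blob(wood(S),(365,230,415,275))
kt=blob(dark(T),(302,222,318,242));ks=blob(dark(S),(322,228,338,252))
for a in(pt,ps,kt,ks):print(a[0],a[1])
print("paddle",tri(ray("top",pt[0]),ray("scene",ps[0])));print("knob",tri(ray("top",kt[0]),ray("scene",ks[0])))
w=cv2.inRange(hs(T),(0,0,120),(179,60,255));b=blob(w,(205,150,375,280))
r=cv2.minAreaRect(cv2.findNonZero(b[2]));print(r)
for q in cv2.boxPoints(r):print(q,onz("top",q,30).round(1))
Sw=cv2.inRange(hs(S),(0,0,120),(179,60,255));b=blob(Sw,(235,200,430,380))
h=cv2.convexHull(cv2.findNonZero(b[2]));print(cv2.approxPolyDP(h,6,True).reshape(-1,2).tolist())
cv2.imwrite("pics/tc.png",np.hstack([cv2.resize(T[155:285,205:375],None,fx=3,fy=3,interpolation=2)[:, :400],cv2.resize(S[205:335,270:430],None,fx=2.5,fy=3,interpolation=2)]))
E
```

```text
Traceback (most recent call last):
  File "h.py", line 16, in blob
    n,l,s,c=cv2.connectedComponentsWithStats(k);i=1+np.argmax(s[1:,4]);return c[i],s[i],(l==i).astype(np.uint8)
                                                    ~~~~~~~~~^^^^^^^^^
ValueError: attempt to get argmax of an empty sequence
```

```bash
python3 - <<'E'
from h import *
T=cv2.imread("pics/top0.png");S=cv2.imread("pics/scene0.png")
hs=lambda i:cv2.cvtColor(i,cv2.COLOR_BGR2HSV)
print(hs(T)[224:240,302:318,2]); 
cv2.imwrite("pics/tc.png",np.hstack([cv2.resize(T[155:285,225:355],None,fx=3,fy=3,interpolation=2),cv2.resize(S[205:335,280:410],None,fx=3,fy=3,interpolation=2)]))
wood=lambda i:cv2.inRange(hs(i),(8,80,100),(28,255,255))
dark=lambda i:cv2.inRange(hs(i),(0,0,0),(179,255,95))
pt=blob(wood(T),(220,205,260,245));ps=blob(wood(S),(365,230,415,275))
kt=blob(dark(T),(302,222,318,242));ks=blob(dark(S),(322,228,338,252))
for a in(pt,ps,kt,ks):print(a[0],a[1])
print("paddle",tri(ray("top",pt[0]),ray("scene",ps[0])));print("knob",tri(ray("top",kt[0]),ray("scene",ks[0])))
w=cv2.inRange(hs(T),(0,0,120),(179,60,255));b=blob(w,(205,150,375,280))
r=cv2.minAreaRect(cv2.findNonZero(b[2]));print(r)
for q in cv2.boxPoints(r):print(q,onz("top",q,30).round(1))
Sw=cv2.inRange(hs(S),(0,0,120),(179,60,255));b=blob(Sw,(235,200,430,380))
h=cv2.convexHull(cv2.findNonZero(b[2]));h=cv2.approxPolyDP(h,6,True).reshape(-1,2)
for q in h:print("scene",q,onz("scene",q,30).round(1))
E
```

```text
[[225 241 243 233 191 243 244 243 243 244 243 243 242 225 165 239]
 [236 242 241 220 200 245 245 244 244 245 244 244 243 234 175 244]
 [231 242 241 222 205 246 242 241 239 244 246 245 244 231 172 235]
 [219 242 244 236 189 234 166 150 138 203 240 247 245 229 156 186]
 [222 243 245 242 162 146  96  93  90 101 149 241 248 243 167 152]
 [207 242 246 245 129  87  88  90  90  87  97 176 247 246 224 155]
 [205 242 246 245 114  85  91  94  92  91  92 141 248 247 243 186]
 [218 237 245 244 108  83  93  94  94  92  84 129 249 247 247 243]
 [228 187 244 243 106  74  92  93  93  91  80 138 248 247 246 246]
 [236 181 243 245 105  70  76  81  83  76  75 132 249 247 245 245]
 [241 230 224 245 119  70  72  75  76  73  76 132 243 247 245 245]
 [241 231 173 237 180  90  70  71  72  73  92 151 212 245 245 245]
 [241 237 170 184 242 161  94  75  76  83 130 186 246 247 245 245]
 [241 242 226 159 235 247 174 115 114 115 166 190 247 246 245 245]
 [241 241 233 171 160 242 245 200 193 170 164 181 242 246 245 245]
 [241 241 242 231 144 158 241 247 247 245 220 186 222 237 242 245]]
[239.48362235 226.238921  ] [227 216  26  21 519]
[388.0904908  253.00766871] [371 237  35  33 652]
[309.44680851 232.23404255] [307 228   6   9  47]
[329.48514851 239.65346535] [326 233   8  15 101]
paddle (array([532.07303399, 134.04061255, 219.26819193]), [np.float64(0.9787779778498611), np.float64(0.9787779778497647)])
knob (array([541.47084251, -15.88074708,  99.72026414]), [np.float64(0.6825693210302127), np.float64(0.6825693210301638)])
((289.0, 211.49996948242188), (147.99996948242188, 110.99998474121094), 0.0)
[215.00002 266.99997] [467.4 209.8  30. ]
[215.00002 155.99997] [744.8 219.2  30. ]
[363.      155.99997] [ 748.  -149.2   30. ]
[363.      266.99997] [ 470.1 -146.6   30. ]
scene [423 300] [473.4 213.6  30. ]
scene [352 374] [707.9 218.8  30. ]
scene [239 267] [ 711.6 -138.3   30. ]
scene [311 207] [ 478.2 -140.6   30. ]
```

View pics/tc.png

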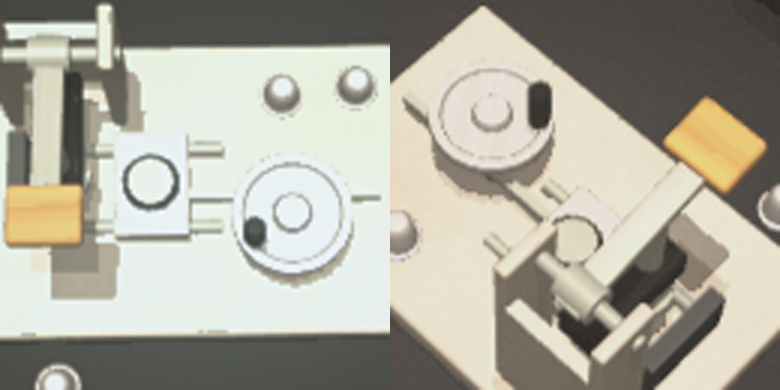

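Request:
{"op": "arm_command", "data": {
  "steps": [
    [[1,0,0,-0.6,0,0,1],[1,0,0,-0.6,0,0,1],[1,0.7,-0.9,0,0,0,0],[1,0.7,-0.9,0,0,0,0],[1,0.7,-0.9,0,0,0,0],[1,0.7,-0.9,0,0,0,0],[1,0.7,-0.9,0,0,0,0],[1,0.7,-0.9,0,0,0,0]]
  ]
}}

```text
time_s: 1.1
eef_pos: [368.6, -225.6, 305.2]
ee_rot: [-0.0, 1.0, 0.006, -0.0]
force: [0.3, -0.8, 1.0]
grip_width: 1.001
grip_force: 0.0
```

Request:
{"op": "arm_command", "data": {
  "steps": [
    [[1,0.7,-0.9,0,0,0,0],[1,0.7,-0.9,0,0,0,0],[1,0.7,-0.9,0,0,0,0],[1,0.7,-0.9,0,0,0,0],[1,0.2,-0.5,0,0,0,0],[1,0,0,0,0,0,0],[1,0,0,0,0,0,0]]
  ]
}}

```text
time_s: 1.98
eef_pos: [515.1, -21.1, 305.1]
ee_rot: [0.0, 1.0, 0.006, -0.0]
force: [1.2, 0.5, -0.7]
grip_width: 1.003
grip_force: 0.0
```

```bash
cat >> h.py <<'E'
from scipy.spatial.transform import Rotation as Ro
def pose():
    s=sense();q=s["ee_rot"];M=np.eye(4);M[:3,:3]=Ro.from_quat([q[1],q[2],q[3],q[0]]).as_matrix();M[:3,3]=s["eef_pos"];return M
def wray(M,uv):
    c=get_calibration("wrist");K=c["intrinsics"];a=(uv[0]-K[0,2])/K[0,0];b=(uv[1]-K[1,2])/K[1,1];t=np.hypot(a,b)
    d=np.array([a/t*np.sin(t),b/t*np.sin(t),np.cos(t)]);W=M@c["T_tool_cam"];return W[:3,3],W[:3,:3]@d
E
python3 - <<'E'
from h import *
M=pose();im=capture("wrist");cv2.imwrite("pics/w1.png",im[:,:,::-1]);np.save("w1.npy",M)
print(M.round(3),sense()["time_s"])
E
```

```text
[[ 1.00000e+00  1.10000e-02 -1.00000e-03  5.15125e+02]
 [ 1.10000e-02 -1.00000e+00 -0.00000e+00 -2.11060e+01]
 [-1.00000e-03  0.00000e+00 -1.00000e+00  3.05114e+02]
 [ 0.00000e+00  0.00000e+00  0.00000e+00  1.00000e+00]] 2.025
```

View pics/w1.png

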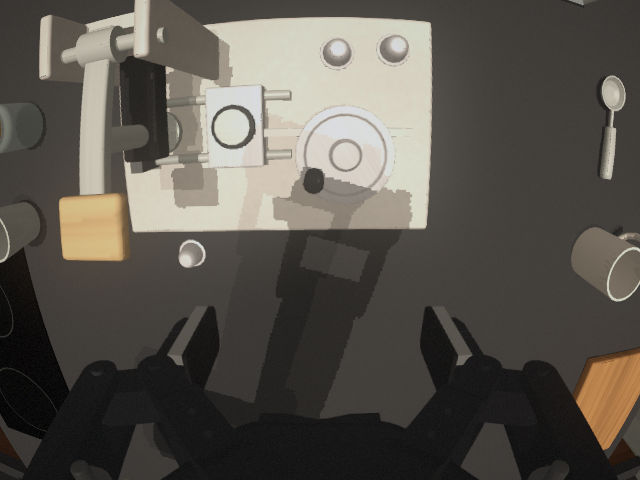

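The wrist view shows the knob's top at about (314,178), the hub at (346,156), the paddle at (94,228), and the carriage out with its nest at (233,127).

```bash
python3 - <<'E'
from h import *
M=np.load("w1.npy");W=cv2.imread("pics/w1.png");T=cv2.imread("pics/top0.png")
hs=lambda i:cv2.cvtColor(i,cv2.COLOR_BGR2HSV)
k=blob(cv2.inRange(hs(W),(0,0,0),(179,255,45)),(295,160,335,200));print("knob px",k[0],k[1])
p=blob(cv2.inRange(hs(W),(8,70,100),(28,255,255)),(50,185,140,270));print("pad px",p[0],p[1])
g=cv2.medianBlur(cv2.cvtColor(W,cv2.COLOR_BGR2GRAY),3)
hc=cv2.HoughCircles(g[130:185,318:375],cv2.HOUGH_GRADIENT,1,10,param1=80,param2=12,minRadius=12,maxRadius=20);print("hub",hc[0][0]+[318,130,0])
hub=hc[0][0][:2]+[318,130]
X,e=tri(wray(M,k[0]),ray("top",(309.4,232.2)),ray("scene",(329.5,239.7)));print("knob",X,e)
X,e=tri(wray(M,hub),ray("top",(322.7,225.7)),ray("scene",(313.3,242.3)));print("hub",X,e)
X,e=tri(wray(M,p[0]),ray("top",(239.5,226.2)),ray("scene",(388.1,253)));print("pad",X,e)
C,d=wray(M,k[0]);print("knob z128",C+d*(128-C[2])/d[2],"z104",C+d*(104-C[2])/d[2])
C,d=wray(M,hub);print("hub z85",C+d*(85-C[2])/d[2])
C,d=wray(M,p[0]);print("pad z228",C+d*(228-C[2])/d[2])
E
```

```text
Traceback (most recent call last):
  File "h.py", line 16, in blob
    n,l,s,c=cv2.connectedComponentsWithStats(k);i=1+np.argmax(s[1:,4]);return c[i],s[i],(l==i).astype(np.uint8)
                                                    ~~~~~~~~~^^^^^^^^^
ValueError: attempt to get argmax of an empty sequence
```

```bash
python3 - <<'E'
from h import *
M=np.load("w1.npy");W=cv2.imread("pics/w1.png");T=cv2.imread("pics/top0.png")
hs=lambda i:cv2.cvtColor(i,cv2.COLOR_BGR2HSV)
v=hs(W)[160:200,295:335,2];print(v[::4,::3])
k=blob(cv2.inRange(hs(W),(0,0,0),(179,255,int(v.min())+40)),(295,160,335,200));print("knob px",k[0],k[1])
p=blob(cv2.inRange(hs(W),(8,70,100),(28,255,255)),(50,185,140,270));print("pad px",p[0],p[1])
g=cv2.medianBlur(cv2.cvtColor(W,cv2.COLOR_BGR2GRAY),3)
hc=cv2.HoughCircles(g[130:185,318:375],cv2.HOUGH_GRADIENT,1,10,param1=80,param2=12,minRadius=12,maxRadius=20);print("hub",hc[0][0]+[318,130,0])
hub=hc[0][0][:2]+[318,130]
X,e=tri(wray(M,k[0]),ray("top",(309.4,232.2)),ray("scene",(329.5,239.7)));print("knob",X,e)
X,e=tri(wray(M,hub),ray("top",(322.7,225.7)),ray("scene",(313.3,242.3)));print("hub",X,e)
X,e=tri(wray(M,p[0]),ray("top",(239.5,226.2)),ray("scene",(388.1,253)));print("pad",X,e)
C,d=wray(M,k[0]);print("knob z128",C+d*(128-C[2])/d[2],"z104",C+d*(104-C[2])/d[2])
C,d=wray(M,hub);print("hub z85",C+d*(85-C[2])/d[2])
C,d=wray(M,p[0]);print("pad z228",C+d*(228-C[2])/d[2])
E
```

```text
[[189 218 217 170 216 217 217 217 217 218 217 214 141 217]
 [209 216 217 194 198 217 217 218 217 217 217 218 191 141]
 [209 212 216 144 126 120  67 133 205 217 217 217 218 208]
 [211 191 140 143  69  66  67  67  68  97 217 218 217 217]
 [212 211 138 114  67  69  66  66  68  65 204 217 217 217]
 [189 145 139  68  67  67  68  68  76  67 141 142 143 141]
 [145 144 142  65  64  65  65  65  65  65 143 140 142 142]
 [143 144 142  90  65  64  63  64  64  74 135 140 141 142]
 [142 143 142 144 132  63  60  60 100 142 141 132 128 130]
 [141 142 141 143 141 141 141 139 133 139 140 139 140 142]]
knob px [313.38694639 180.65967366] [303 168  21  26 429]
pad px [ 94.09072671 227.11324119] [  59  193   71   69 4486]
hub [345.5        155.5         13.69999981]
knob [540.84724394 -16.06419279  99.78081793] [np.float64(1.3520347353024735), np.float64(1.0968758921177277), np.float64(0.8717657575526249)]
hub [561.38125229 -47.14105809  74.34240011] [np.float64(0.860219185566199), np.float64(1.1432492141745267), np.float64(0.656390535402378)]
pad [531.53445924 133.75907309 218.84843278] [np.float64(0.9891176325099116), np.float64(1.31477839090493), np.float64(0.9999812655236272)]
knob z128 [544.31050652 -16.92998459 128.        ] z104 [540.27528624 -16.60024867 104.        ]
hub z85 [561.57180241 -46.24261324  85.        ]
pad z228 [533.3984653  126.79006669 228.        ]
```

Measured knob is at about (541,-16), 37 mm from the axis at (561.4,-46.7), which fits the given 36 mm. I'll go down over the knob and close.

Request:
{"op": "arm_command", "data": {
  "steps": [
    [[1,0.5,-0.1,-0.0,0,0,0],[1,0,0,1,0,0,0],[1,0,0,1,0,0,0],[1,0,0,1,0,0,0],[1,0,0,0.6,0,0,0],[1,0,0,0.3,0,0,0],[1,0,0,0.1,0,0,0],[1,0,0,0,0,0,0]]
  ],
  "squeeze": 25
}}

```text
time_s: 3.02
eef_pos: [540.8, -15.5, 106.1]
ee_rot: [0.0, 1.0, 0.006, 0.001]
force: [0.0, 0.4, -0.3]
grip_width: 1.002
grip_force: 0.0
```

```bash
python3 - <<'E'
from h import *
M=pose();im=capture("wrist");cv2.imwrite("pics/w2.png",im[:,:,::-1]);np.save("w2.npy",M);print(M[:3,3],sense()["force"])
E
```

```text
[540.77828752 -15.51583835 106.11750454] [-0.12102966  0.02603085 -0.56068342]
```

View pics/w2.png

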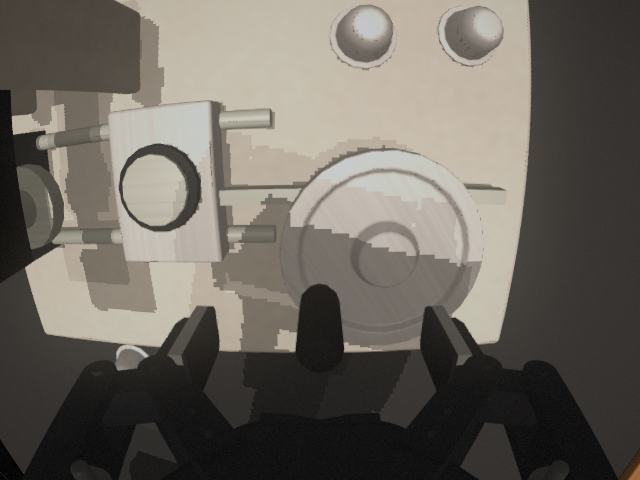

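The knob at (320,330) stands midway between the open fingers, and the hub is at about (387,252). I'll refine both from this close view.

```bash
python3 - <<'E'
from h import *
M=np.load("w2.npy");M1=np.load("w1.npy")
f=lambda M,uv,z:(lambda C,d:(C+d*(z-C[2])/d[2]).round(1))(*wray(M,uv))
print("hub2",f(M,(388,251),85),tri(wray(M,(388,251)),wray(M1,(345.5,155.5))))
g=cv2.cvtColor(cv2.imread("pics/w2.png"),cv2.COLOR_BGR2GRAY)
# wheel rim ellipse extremes: left 281, right 483, top 150 (row ~250 / col ~385)
for uv in((281,243),(483,240),(388,150)):print("rim",f(M,uv,81))
for uv in((296,350),(344,350),(320,371),(320,347)):print("knobtop",f(M,uv,128))
E
```

```text
hub2 [566.  -46.1  85. ] (array([560.66564571, -48.02965563,  71.65072424]), [np.float64(0.9185810695810945), np.float64(0.9185810695811218)])
rim [567.8   0.7  81. ]
rim [570.1 -92.8  81. ]
rim [609.2 -44.4  81. ]
knobtop [544.5  -8.3 128. ]
knobtop [544.7 -25.  128. ]
knobtop [535.2 -16.8 128. ]
knobtop [546.  -16.6 128. ]
```

Request:
{"op": "arm_command", "data": {
  "steps": [
    [[0,0,0,0,0,0,0],[0,0,0,0,0,0,0],[0,0,0,0,0,0,0],[0,0,0,0,0,0,0],[0,0,0,0,0,0,0],[0,0,0,0,0,0,0],[0,0,0,0,0,0,0],[0,0,0,0,0,0,0]]
  ],
  "squeeze": 25
}}

```text
time_s: 4.08
eef_pos: [540.5, -15.3, 105.5]
ee_rot: [0.0, 1.0, 0.006, 0.0]
force: [-0.1, -1.1, 3.1]
grip_width: 0.2
grip_force: 27.1
```

```bash
cat > circ.py <<'E'
import numpy as np,sys
def rows(th0,dth,n,r=36,yaw=.011):
    t=np.radians(th0-dth*np.arange(n+1));p=r*np.c_[np.cos(t),np.sin(t)];d=np.diff(p,axis=0)
    return np.c_[d[:,0]+yaw*d[:,1],yaw*d[:,0]-d[:,1]]/50
if __name__=="__main__":
    a=list(map(float,sys.argv[1:]));print(rows(a[0],a[1],int(a[2])).round(3).tolist())
E
python3 circ.py 125 12 32
```

```text
[[0.132, -0.072], [0.144, -0.042], [0.15, -0.011], [0.149, 0.02], [0.142, 0.051], [0.128, 0.079], [0.109, 0.104], [0.085, 0.124], [0.057, 0.139], [0.027, 0.148], [-0.004, 0.15], [-0.035, 0.146], [-0.065, 0.136], [-0.092, 0.119], [-0.115, 0.098], [-0.132, 0.072], [-0.144, 0.042], [-0.15, 0.011], [-0.149, -0.02], [-0.142, -0.051], [-0.128, -0.079], [-0.109, -0.104], [-0.085, -0.124], [-0.057, -0.139], [-0.027, -0.148], [0.004, -0.15], [0.035, -0.146], [0.065, -0.136], [0.092, -0.119], [0.115, -0.098], [0.132, -0.072], [0.144, -0.042]]
```

Request:
{"op": "arm_command", "data": {
  "steps": [
    [[0,0.13,-0.07,0,0,0,0],[0,0.14,-0.04,0,0,0,0],[0,0.15,-0.01,0,0,0,0],[0,0.15,0.02,0,0,0,0]]
  ]
}}

```text
time_s: 4.58
eef_pos: [569.2, -10.0, 105.4]
ee_rot: [0.0, 1.0, 0.006, -0.0]
force: [-4.4, -7.0, 6.0]
grip_width: 0.197
grip_force: 27.4
```

Request:
{"op": "arm_command", "data": {
  "steps": [
    [[0,0.14,0.06,0,0,0,0],[0,0.13,0.08,0,0,0,0],[0,0.11,0.1,0,0,0,0],[0,0.08,0.12,0,0,0,0],[0,0.06,0.14,0,0,0,0]]
  ]
}}

```text
time_s: 5.2
eef_pos: [595.1, -34.0, 105.4]
ee_rot: [-0.001, 1.0, 0.006, -0.001]
force: [-7.3, 0.6, 9.2]
grip_width: 0.199
grip_force: 27.6
```

Request:
{"op": "arm_command", "data": {
  "steps": [
    [[0,0.02,0.15,-0.01,0,0,0],[0,-0.01,0.15,-0.01,0,0,0],[0,-0.04,0.145,0,0,0,0],[0,-0.065,0.135,0,0,0,0],[0,-0.09,0.12,0,0,0,0]]
  ]
}}

```text
time_s: 5.82
eef_pos: [586.6, -70.0, 105.6]
ee_rot: [-0.0, 1.0, 0.006, 0.0]
force: [3.0, 0.0, -2.9]
grip_width: 0.203
grip_force: 26.4
```

Request:
{"op": "arm_command", "data": {
  "steps": [
    [[0,-0.115,0.1,0,0,0,0],[0,-0.13,0.07,0,0,0,0],[0,-0.145,0.04,0,0,0,0],[0,-0.15,0.01,0,0,0,0]]
  ]
}}

```text
time_s: 6.32
eef_pos: [558.4, -81.1, 105.7]
ee_rot: [-0.0, 1.0, 0.006, -0.001]
force: [3.2, -0.4, -10.1]
grip_width: 0.206
grip_force: 25.6
```

Request:
{"op": "arm_command", "data": {
  "steps": [
    [[0,-0.15,-0.02,0.005,0,0,0],[0,-0.14,-0.05,0.005,0,0,0],[0,-0.13,-0.08,0,0,0,0],[0,-0.11,-0.105,0,0,0,0],[0,-0.085,-0.125,0,0,0,0]]
  ]
}}

```text
time_s: 6.95
eef_pos: [528.4, -61.6, 105.7]
ee_rot: [-0.0, 1.0, 0.006, 0.001]
force: [9.4, 1.0, -16.0]
grip_width: 0.201
grip_force: 25.2
```

Request:
{"op": "arm_command", "data": {
  "steps": [
    [[0,-0.055,-0.14,0,0,0,0],[0,-0.025,-0.15,0,0,0,0],[0,0.005,-0.15,0,0,0,0],[0,0.035,-0.145,0,0,0,0]]
  ]
}}

```text
time_s: 7.45
eef_pos: [526.5, -33.2, 105.7]
ee_rot: [0.001, 1.0, 0.006, 0.001]
force: [8.3, -5.9, -16.5]
grip_width: 0.199
grip_force: 25.2
```

Request:
{"op": "arm_command", "data": {
  "steps": [
    [[0,0.07,-0.135,0.005,0,0,0],[0,0.095,-0.12,0.005,0,0,0],[0,0.115,-0.1,0,0,0,0],[0,0.13,-0.07,0,0,0,0]]
  ]
}}

```text
time_s: 7.95
eef_pos: [548.3, -14.1, 107.2]
ee_rot: [0.001, 1.0, 0.005, 0.003]
force: [-0.6, 1.0, -0.7]
grip_width: 0.003
grip_force: 0.0
```

Request:
{"op": "arm_command", "data": {
  "steps": [
    [[0,0.1,-0.035,0,0,0,0],[0,0.04,-0.01,0,0,0,0],[0,0,0,0,0,0,0]]
  ]
}}

```text
time_s: 8.32
eef_pos: [553.1, -8.8, 105.5]
ee_rot: [-0.0, 1.0, 0.006, -0.0]
force: [-0.2, 0.7, 0.3]
grip_width: -0.001
grip_force: 0.0
```

The knob slipped out of the pads near the end. I'll go up and look.

Request:
{"op": "arm_command", "data": {
  "steps": [
    [[0,0,0,-0.8,0,0,0],[0,0,0,-0.8,0,0,0],[1,-0.2,0,-0.8,0,0,0],[1,-0.2,0,-0.6,0,0,0],[1,0,0,0,0,0,0],[1,0,0,0,0,0,0]]
  ]
}}

```text
time_s: 9.07
eef_pos: [533.0, -9.3, 254.5]
ee_rot: [-0.0, 1.0, 0.006, -0.001]
force: [-0.2, -0.6, 1.1]
grip_width: 0.844
grip_force: 0.0
```

```bash
python3 - <<'E'
from h import *
M=pose();im=capture("wrist");cv2.imwrite("pics/w3.png",im[:,:,::-1]);np.save("w3.npy",M);print(M[:3,3],sense()["force"])
E
```

```text
[532.9587743   -9.33446543 254.47204626] [-0.21278701  0.44195027 -0.53004653]
```

View pics/w3.png

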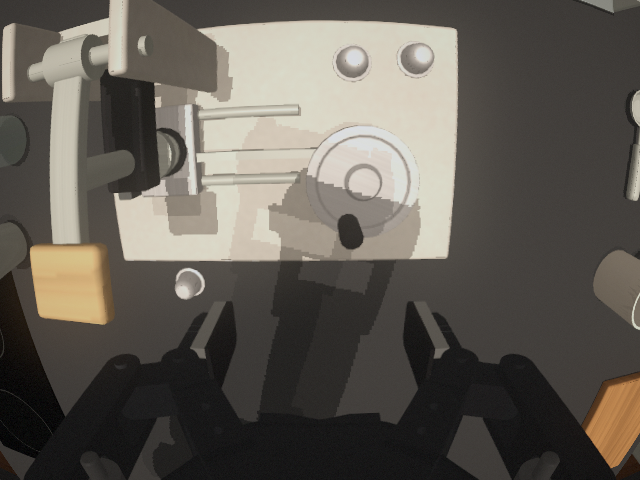

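The knob is at about (349,222) and the hub at (363,182), so the wheel is at roughly 158° with about 55° to go. The carriage is near the stop but not against it.

```bash
python3 - <<'E'
from h import *
M=np.load("w3.npy");W=cv2.imread("pics/w3.png")
f=lambda uv,z:(lambda C,d:(C+d*(z-C[2])/d[2]).round(1))(*wray(M,uv))
hs=cv2.cvtColor(W,cv2.COLOR_BGR2HSV);v=hs[...,2]
k=blob(cv2.inRange(hs,(0,0,0),(179,255,int(v[205:255,330:370].min())+38)),(330,205,370,255));print(k[0],k[1])
print("knob mid z104",f(k[0],104),"z100",f(k[0],100),"hub85",f((363.5,182.5),85),"hub75",f((363.5,182.5),75))
for z in(104,97):
    x=f(k[0],z)-np.array([561,-45.5,0]);print(z,x,np.hypot(*x[:2]),np.degrees(np.arctan2(x[1],x[0])))
E
```

```text
[349.63543192 231.44216691] [338 214  26  35 683]
knob mid z104 [526.4 -34.3 104. ] z100 [525.2 -34.7 100. ] hub85 [562.4 -46.   85. ] hub75 [560.7 -47.2  75. ]
104 [-34.6  11.2 104. ] 36.36756796927727 162.06326278969163
97 [-36.8  10.6  97. ] 38.2962139120827 163.93129916853374
```

```bash
python3 - <<'E'
from h import *
f=lambda M,uv,z:(lambda C,d:(C+d*(z-C[2])/d[2]).round(1))(*wray(M,uv))
M=np.load("w3.npy");M1=np.load("w1.npy");M2=np.load("w2.npy")
for z in(56,48):
    print(z,"now trailing",f(M,(187,107),z),f(M,(192,194),z),"w1 trailing",f(M1,(263,86),z),f(M1,(264,165),z),"w1 lead",f(M1,(207,87),z),f(M1,(207,167),z),"w2",f(M2,(211,100),z),f(M2,(222,260),z))
W=cv2.imread("pics/w3.png");cv2.imwrite("pics/w3c.png",cv2.resize(W[80:280,0:320],None,fx=2.5,fy=2.5,interpolation=2))
E
```

```text
56 now trailing [627.5 109.7  56. ] [546.6 108.5  56. ] w1 trailing [629.8  35.3  56. ] [548.5  34.9  56. ] w1 lead [631.7  93.8  56. ] [547.5  96.   56. ] w2 [631.9  36.9  56. ] [549.2  35.2  56. ]
48 now trailing [627.8 112.6  48. ] [545.  111.4  48. ] w1 trailing [630.5  36.5  48. ] [547.5  36.   48. ] w1 lead [632.4  96.3  48. ] [546.5  98.5  48. ] w2 [632.4  39.3  48. ] [546.   37.5  48. ]
```

View pics/w3c.png

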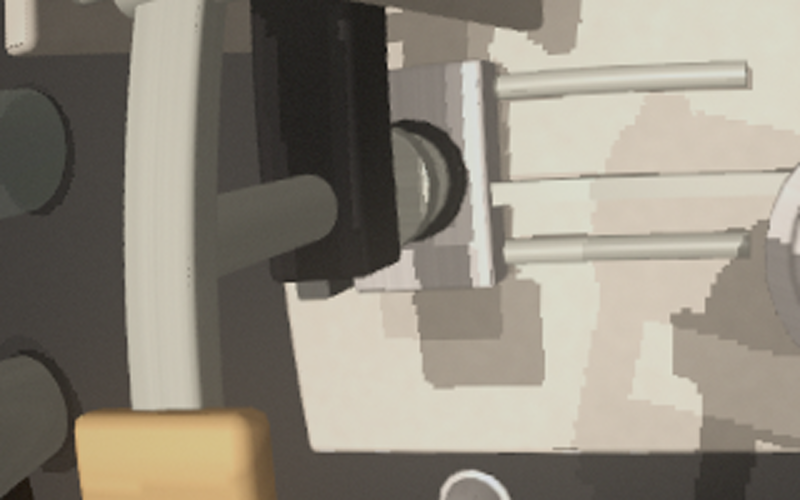

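The carriage moved about 74 mm between views, and its leading edge started at about sealer y 41. That means the wheel began part-turned and is probably at the stop now. I'll regrip and push clockwise gently to confirm.

Request:
{"op": "arm_command", "data": {
  "steps": [
    [[1,-0.13,0.49,0.5,0,0,0],[1,0,0,0.9,0,0,0],[1,0,0,0.9,0,0,0],[1,0,0,0.6,0,0,0],[1,0,0,0.1,0,0,0],[1,0,0,0,0,0,0]]
  ],
  "squeeze": 30
}}

```text
time_s: 9.88
eef_pos: [527.3, -34.1, 105.6]
ee_rot: [0.0, 1.0, 0.006, 0.0]
force: [-0.9, -0.8, 0.4]
grip_width: 1.004
grip_force: 0.0
```

Request:
{"op": "arm_command", "data": {
  "steps": [
    [[0,0,0,0,0,0,0],[0,0,0,0,0,0,0],[0,0,0,0,0,0,0],[0,0,0,0,0,0,0],[0,0,0,0,0,0,0],[0,0,0,0,0,0,0],[0,0,0,0,0,0,0]]
  ],
  "squeeze": 30
}}

```text
time_s: 10.75
eef_pos: [527.1, -34.1, 105.6]
ee_rot: [0.0, 1.0, 0.006, 0.0]
force: [-2.1, 2.0, 6.1]
grip_width: 0.2
grip_force: 29.4
```

Request:
{"op": "arm_command", "data": {
  "steps": [
    [[0,0.01,-0.03,0,0,0,0],[0,0.01,-0.03,0,0,0,0],[0,0,0,0,0,0,0]]
  ]
}}

```text
time_s: 11.12
eef_pos: [527.8, -32.2, 105.6]
ee_rot: [0.001, 1.0, 0.006, -0.0]
force: [-4.6, -6.1, 6.6]
grip_width: 0.198
grip_force: 29.7
```

Request:
{"op": "arm_command", "data": {
  "steps": [
    [[0,0.01,-0.03,0,0,0,0],[0,0.01,-0.03,0,0,0,0],[0,0,0,0,0,0,0]]
  ]
}}

```text
time_s: 11.5
eef_pos: [528.0, -31.7, 105.6]
ee_rot: [0.003, 1.0, 0.006, -0.002]
force: [-11.4, -22.7, 7.1]
grip_width: 0.198
grip_force: 30.4
```

The knob moved only 0.5 mm while the tangential force rose to 25 N, and turning the wheel takes 2 N. The carriage is against its stop. I'll relax, release and move over the paddle.

Request:
{"op": "arm_command", "data": {
  "steps": [
    [[0,-0.015,0.06,0,0,0,0],[0.6,0,0,0,0,0,0],[1,0,0,0,0,0,0],[1,0,0,0,0,0,0],[1,0,0,0,0,0,0],[1,0,0,0,0,0,0]]
  ]
}}

```text
time_s: 12.25
eef_pos: [528.3, -31.0, 105.3]
ee_rot: [-0.0, 1.0, 0.006, -0.0]
force: [-0.1, -0.2, -1.6]
grip_width: 0.998
grip_force: 0.0
```

Request:
{"op": "arm_command", "data": {
  "steps": [
    [[1,0,0,-0.5,0,0,0],[1,0,0,-1,0,0,0],[1,0,0,-1,0,0,0],[0,0,0,-0.8,0,0,0],[0,0,0,-0.4,0,0,0],[0,0,0,0,0,0,0],[0,0,0,0,0,0,0]]
  ]
}}

```text
time_s: 13.12
eef_pos: [528.0, -31.0, 289.0]
ee_rot: [-0.0, 1.0, 0.006, -0.001]
force: [0.1, -0.1, -0.2]
grip_width: 0.143
grip_force: 0.0
```

```bash
python3 - <<'E'
from h import *
M=pose();im=capture("wrist");cv2.imwrite("pics/w4.png",im[:,:,::-1]);np.save("w4.npy",M);print(M[:3,3],sense()["force"],sense()["grip_width"])
hs=cv2.cvtColor(im,cv2.COLOR_RGB2HSV)
p=blob(cv2.inRange(hs,(8,70,100),(28,255,255)),(0,150,200,340));print(p[0],p[1])
M1=np.load("w1.npy")
W=cv2.imread("pics/w3.png");p3=blob(cv2.inRange(cv2.cvtColor(W,cv2.COLOR_BGR2HSV),(8,70,100),(28,255,255)),(0,200,140,340))
print("tri",tri(wray(M,p[0]),wray(M1,(94.1,227.1)),wray(np.load("w3.npy"),p3[0]),ray("top",(239.5,226.2)),ray("scene",(388.1,253))))
E
```

```text
[527.96007916 -30.98458528 289.03121407] [-0.44795321  0.71780242  0.0953945 ] 0.05238007624561018
[ 73.96756152 252.34071588] [  38  218   72   70 4470]
tri (array([531.08274372, 133.55754739, 218.85426384]), [np.float64(0.6584695214609905), np.float64(0.49059704321094577), np.float64(0.7110599423423435), np.float64(1.6731395296196143), np.float64(1.1526285034963835)])
```

View pics/w4.png

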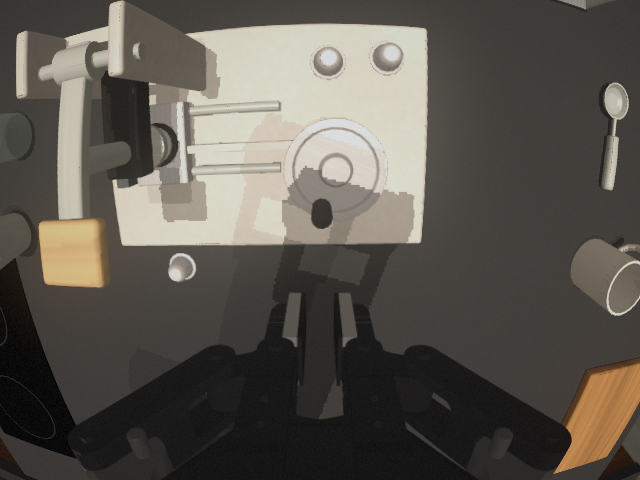

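The carriage is in under the press, the knob is unmoved at (321,213), and the paddle is at (74,252), measured at (531,133.5). I'll move over it with the fingers shut.

Request:
{"op": "arm_command", "data": {
  "steps": [
    [[0,0.1,-0.8,0,0,0,0],[0,0,-0.9,0,0,0,0],[0,0,-0.9,0,0,0,0],[0,0,-0.69,0,0,0,0],[0,0,0,0.2,0,0,0],[0,0,0,0.4,0,0,0],[0,0,0,0,0,0,0],[0,0,0,0,0,0,0]]
  ]
}}

```text
time_s: 14.18
eef_pos: [531.6, 132.9, 260.6]
ee_rot: [0.0, 1.0, 0.006, 0.0]
force: [1.2, 0.3, -0.6]
grip_width: 0.002
grip_force: 0.0
```

Request:
{"op": "arm_command", "data": {
  "steps": [
    [[0,0,0,0.1,0,0,0],[0,0,0,0.1,0,0,0],[0,0,0,0,0,0,0]]
  ]
}}

```text
time_s: 14.55
eef_pos: [531.2, 133.4, 249.9]
ee_rot: [0.0, 1.0, 0.006, -0.0]
force: [-1.4, 0.3, -1.0]
grip_width: -0.001
grip_force: 0.0
```

Request:
{"op": "arm_command", "data": {
  "steps": [
    [[0,0,0,0.06,0,0,0],[0,0,0,0.04,0,0,0],[0,0,0,0,0,0,0]]
  ]
}}

```text
time_s: 14.92
eef_pos: [531.3, 133.5, 245.1]
ee_rot: [-0.0, 1.0, 0.006, -0.0]
force: [-0.1, 0.8, -0.4]
grip_width: 0.005
grip_force: 0.0
```

Request:
{"op": "arm_command", "data": {
  "steps": [
    [[0,0,0,0.04,0,0,0],[0,0,0,0,0,0,0]]
  ]
}}

```text
time_s: 15.18
eef_pos: [531.4, 133.5, 243.4]
ee_rot: [-0.0, 1.0, 0.006, 0.0]
force: [-0.1, 0.1, 1.4]
grip_width: -0.006
grip_force: 0.9
```

Request:
{"op": "arm_command", "data": {
  "steps": [
    [[0,0,0,0.04,0,0,0],[0,0,0,0,0,0,0]]
  ]
}}

```text
time_s: 15.42
eef_pos: [531.3, 133.5, 241.3]
ee_rot: [-0.0, 1.0, 0.006, -0.0]
force: [-1.9, -0.9, 2.7]
grip_width: 0.002
grip_force: 1.1
```

Request:
{"op": "arm_command", "data": {
  "steps": [
    [[0,0,0,0.04,0,0,0],[0,0,0,0,0,0,0]]
  ]
}}

```text
time_s: 15.68
eef_pos: [531.3, 133.5, 239.2]
ee_rot: [-0.0, 1.0, 0.006, -0.0]
force: [-0.7, -0.3, 2.2]
grip_width: -0.002
grip_force: 1.3
```

Contact came at TCP z of about 243.5, so the tip was at about 229 against the expected 228. Level should be at a TCP z of about 216.

Request:
{"op": "arm_command", "data": {
  "steps": [
    [[0,0,0,0.08,0,0,0],[0,0,0,0.08,0,0,0],[0,0,0,0.08,0,0,0],[0,0,0,0.08,0,0,0],[0,0,0,0,0,0,0]]
  ]
}}

```text
time_s: 16.3
eef_pos: [531.2, 133.5, 223.0]
ee_rot: [-0.0, 1.0, 0.006, -0.0]
force: [-2.8, -0.6, 5.9]
grip_width: 0.001
grip_force: 2.7
```

Request:
{"op": "arm_command", "data": {
  "steps": [
    [[0,0,0,0.06,0,0,0],[0,0,0,0.06,0,0,0],[0,0,0,0,0,0,0],[0,0,0,0,0,0,0]]
  ]
}}

```text
time_s: 16.8
eef_pos: [531.1, 133.5, 217.4]
ee_rot: [0.0, 1.0, 0.006, -0.0]
force: [-3.7, -0.4, 7.1]
grip_width: -0.0
grip_force: 3.3
```

```bash
python3 - <<'E'
from h import *
M=pose();im=capture("wrist");np.save("w5.npy",M);print(M[:3,3],sense()["force"])
s=capture("scene");cv2.imwrite("pics/w5.png",np.hstack([im[:,:,::-1][60:460,60:460],cv2.resize(s[:,:,::-1][200:370,270:440],(400,400),interpolation=2)]))
E
```

```text
[531.14120046 133.46413418 217.44072427] [-5.06875637 -0.62806348  7.17952677]
```

View pics/w5.png

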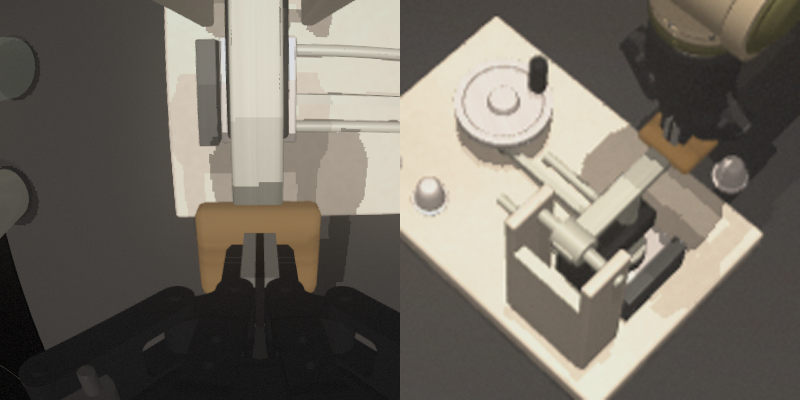

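The fingers press the middle of the paddle, at about (258,240) in the left crop. The lever is nearly level, and the carriage touches the dark stop block at about (218,90). I'll go the last 1.4 mm and let it settle.

Request:
{"op": "arm_command", "data": {
  "steps": [
    [[0,0,0,0.03,0,0,0],[0,0,0,0,0,0,0],[0,0,0,0,0,0,0],[0,0,0,0,0,0,0]]
  ]
}}

```text
time_s: 17.4
eef_pos: [531.1, 133.5, 216.0]
ee_rot: [0.0, 1.0, 0.006, -0.0]
force: [-3.9, -0.4, 7.5]
grip_width: -0.001
grip_force: 3.6
```

```bash
python3 -c "
from rig import *
print(finish_job())"
```

```text
the job is handed in; nothing more can be done
None
```

I wound the handwheel clockwise until the carriage was against its stop, where a 25 N push moved it no further. I then pushed the lever down half way to level: paddle at about 202 mm, pushing back with about 7.5 N. The job was handed in with the fingers still holding it there, and nothing else on the counter was touched. The knob slipped out of the fingers once, near the end of winding, so I gripped it again before the stop check.

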